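Close the two-part egg mould

TASK

Close the egg mould ready for pouring: pick up its top half by the handle, turn it so that its notch stands over the notch in the bottom half, and ease it level and gently down both guide pins until the faces meet all round. Then swing the clamp arm fully in over the top half so that it cannot lift, and leave everything else on the bench where it is.

Things in the scene. Friction and masses are not known exactly. Their poses are not given: they have to be found in the camera images.
- top_grip (a point): Centre of the handle of the loose top half: a steel bar 12 mm wide (x), 42 mm long (y), 14 mm high on two 9 mm legs at y +-14 mm; 20 mm are free under the bar. It is 48 mm above the block's underside, 27 mm above its top face. Top half: aluminium block, 90 (x) x 160 (y) x 21 mm, 0.4 to 0.65 kg, lying flat, moulding face down. y points to its notched end, z up.
- top_face (a point): Centre of the top half's underside, 48 mm below top_grip, same axes. Two guide holes 11.4 mm in diameter go through the block at y = +56 and -56 mm, x = 0. Two pouring holes, not for the pins: 11 mm at y = +34, 6 mm at y = -34 mm.
- top_notch (a point): Middle of the inner wall of the top half's notch, on the underside, 68 mm from top_face along +y; same axes. The notch, 20 mm wide (x) and 12 mm deep (y), goes through the full thickness in the middle of the +y end.
- base_face (a point): Centre of the upper face of the bottom half, 34 mm above the bench; aluminium block 90 (x) x 160 (y) mm, fixed. y points to its notched end, z up. Two upright round guide pins, 10 mm in diameter, stand at y = +56 and -56 mm, x = 0, and rise 35.5 mm above this face, the last 8.5 mm tapered. Egg hollows: 34 mm at y = +30, 26 mm at y = -30 mm. The closed top half lies on this face, axes along these.
- base_notch (a point): Middle of the inner wall of the bottom half's notch (as large as the top's), on the upper face, 68 mm from base_face along +y; same axes. Under the bottom half is a dark steel plate, upper side 10 mm above the bench, which reaches from base_face 80 mm to -x, 54 mm to +x, 100 mm to -y and 96 mm to +y.
- clamp_pivot (a point): On the upright pivot axis of the clamp arm, 60 mm above the bench, at x = -60, y = -42 mm from base_face (axes as there), on top of a 15 mm steel post.
- clamp_knob (a point): Centre of the black upright knob on the clamp arm: 15 mm in diameter, 29 mm high, centre 80 mm above the bench, 36 mm from the pivot axis. The steel arm under it is 18 mm wide, 9 mm thick, reaches 49 mm from the axis and passes 2 mm above the closed top half. Push the knob sideways or pinch it; it takes about 1.5 N and stays where it is left.
- clamp_arm (a joint): Angle of the clamp arm about its upright pivot, rad: 0 = pointing along the bottom half's -y, negative = swung further out (stop at -0.7); it starts clear of the top half's way. 1.57 = pointing along +x over the closed top half; stop at 1.6. Grows counter-clockwise seen from above.

How it is judged:
On the way, in this order (a step that is already met when the one before it is completed fails the run):
1. the top half lies closed on the bottom half, on both pins, notch over notch (horizontal distance between top_notch and base_notch below 0.003 m and horizontal distance between top_face and base_face below 0.003 m and z of top_face in the frame of base_face below 0.0015 m and z of top_notch in the frame of base_notch below 0.0015 m and angle between top_face's own z axis and vertical below 0.02 rad), for 0.2 s.
2. the clamp arm is swung in over the top half (value of joint clamp_arm above 1.3 rad), for 0.2 s.
At the end, for the whole second after the job is handed in: The top half lies flat on the bottom half with both pins through its guide holes (faces within 1.5 mm, centres and notches within 3 mm sideways, tilt under 0.02 rad), the clamp arm stands at 1.3 rad or more, and all is at rest (all of step 1 and value of joint clamp_arm above 1.3 rad and linear speed of mould_top below 0.01 m/s and velocity of joint clamp_arm below 0.05 rad/s); the robot touches nothing.
It fails at once if the top half is tipped more than about 15 degrees (angle between top_face's own z axis and vertical above 0.26 rad).
It fails at once if the top half falls or is rammed down the pins (faster than 0.3 m/s over the bottom half, its underside less than 30 mm above it) (horizontal distance between top_face and base_face below 0.02 m and z of top_face in the frame of base_face below 0.03 m and linear speed of mould_top above 0.3 m/s).
It fails at once if the top half is forced onto the bottom half (more than 60 N) (contact force between mould_top and mould_base above 60 N).
It fails at once if another thing on the bench is moved more than 30 mm (distance of any of egg_dish, timer, dosing_syringe, drops, marker, tape_roll, cup_b, calcium_tub, scissors, mixing_cup from where it was at the start of the episode above 0.03 m).
It also fails if it takes over 61 s, if anything falls off the work surface, if the arm or the gripper's body presses on something with over 40 N, if the wrist force passes 120 N, or if a joint passes its speed limit or range.

ROBOT

A 6-joint arm with a two-finger parallel gripper is mounted at the origin on a cart in front of the work surface, level with it; the furniture and walls round the work are solid. World frame = base frame: x ahead of the robot, y to its left, z up, the work surface at z = 0. Lengths are in m, angles in rad, forces in N, time in s.
With the tool pointing down it reaches from about 0.425 to 0.95 m from the base axis. Payload 3.5 kg.
Tool frame: the origin (TCP) lies at the very end of the fingers, on their centre line; the grasp point (between the pads) lies 19 mm behind it (grip_depth is the distance from the TCP to the grasp point, in m); x points along the fingers, z is the direction in which the jaws open and shut, and the axes are right-handed (so a half turn about x gives the same grasp; the last joint's range is limited). The gripper opens to 85 mm and grips with 20 to 120 N. Pads are 22 mm wide; open, the fingers measure 114 mm over their backs; the gripper's body (76 mm by 85 mm) begins 54 mm behind the grasp point. The pads swing forward as they close: fully open they stand 13 mm farther back than shut.
Start: joints at [1.122, 0.286, 1.577, -0, 1.279, -0.15], TCP at [0.199, 0.645, 0.231] pointing down, gripper open.
Joint ranges: [-2.77, 2.77], [-0.9, 2.22], [0.21, 2.48], [-1.53, 4.67], [0.24, 2.81], [-2.84, 2.84]. Speed limits (rad/s): [2.79, 2.79, 3.14, 3.14, 3.14, 3.14].

INTERFACE

Orientations are given as a unit quaternion [x, y, z, w].
In Python, from plant import get_state, read_camera, calibration, sign_off, recognise, grip_depth gives the robot as it stands. The module is installed in compiled form; this text tells all that it offers.
- The arm moves only by the tool servo_tool, never from a script. Its argument "deltas" is a list that holds one entry, the list of rows, each a list of 4 numbers: the shift along the world's x, y, z scaled (see below), then the turn about the world's z scaled (see below). In form: [[[tx, ty, tz, spin], ...]]. A call has exactly 5 rows; each row is the pose to reach, as a shift and turn from the pose commanded when the call began; what a row does not reach only later rows make up. The controller multiplies each number of a shift by 10 cm and each number of a turn by 90 degrees. A row lasts 1/10 s, in which the tool goes at most 50 mm and 8.59 degrees, less where a joint would pass 70% of its speed; a pose out of reach is approached as far as the arm can. A call with a number of a shift or a turn outside -1 to 1 is refused whole. A call with a gripper value outside its range is refused whole. "claw" is the gripper's target within -1 to 1 (fully open at 1, half-way at 0, shut at -1), set as the call begins (left out, the last holds). The fingers move at their own pace and stop on an object; "force" is the grip in N (left out, the last holds). Time passes only in rows, so rows that repeat a pose let the fingers close, or fill a call up. It gives the time, the measured TCP pose, the force and the opening at its end, in the units of the state.
- get_state(): the state, without advancing time (a new reading comes with each control period).
- read_camera(name): name is "side" or "top" or "wrist"; returns the picture (384x512x3 uint8, blue, green, red); there is no depth.
- calibration(name): a dict with "intrinsics" (3x3 intrinsics, pixels), "R" (3x3) and "t" (3): a world point X has camera coordinates R X + t; the wrist camera has in their place "T_tool_cam" (4x4, takes a point from camera to tool coordinates, whose origin is the TCP and whose axes are the tool frame's). Camera axes: x right, y down, z forward; pixel columns grow to the right and rows downward; lengths in m; the calibration is good to about 2 mm. A picture is of the moment at which its call begins: read the wrist's pose just before it. calibration takes no time and is no camera call.
- sign_off(): hands the job in, once; it reports no verdict.
Trained networks look in the newest picture that a camera, given by its name, has taken for a name from the list of things; names that differ only in an ending like _2 or _b are one class to them, and where a whole thing is asked for, a point or a joint stands for the part that bears it (a point fixed in the world has none). Each returns a list of dicts, best first, with "p" (0 to 1); they miss things now and then, are a little off and sometimes report something else, mostly with a low value. They report only what shows in the picture. A call takes as long as a camera call.
- recognise(camera, query): "at" ([x, y, z] in m, in world coordinates, good to about 4 mm: the middle of the surface that is visible of it).
The state is a dict: "time": time; "qpos": joint angles; "dq": joint speeds; "joint_efforts": joint torques, N m; "eef_pos": TCP position; "tcp_rot": TCP orientation; "contact_force": force on the tool from outside, world axes, zero at the start; "wrist_torque": the same for the moment, N m; "opening": opening from 0.0 (shut) to 1.0 (fully open).
Only numpy, scipy, OpenCV 4.12 (cv2) and the standard library are available. Lean on these libraries where they do the work, as an engineer would, in place of code of your own. Each camera call takes 0.05 s, during which the arm holds its last target. There are 200 camera calls.

## Working session

There is one attempt and no reset: what is moved stays moved. The work goes in short steps, Python scripts to look and compute and a tool call to move; the robot and the scene stay as the last step left them, time stands still between calls to the robot, and variables do not carry over. Pictures are saved under pics/ and viewed, about 8 in all and at most 12, crops included, and the job is handed in when it is done.

Besides the shell and the picture viewer there is one more tool, called after ">>>" by a JSON object that holds its "method" and its "body", one argument or row to a line. servo_tool: Moves the arm, as the interface text tells. Its arguments: {"type":"object","properties":{"deltas":{"type":"array"},"claw":{"type":"number"},"force":{"type":"number"}},"required":["deltas"]}

```bash
mkdir -p pics; cat > h.py <<'E'
import numpy as np, cv2
from scipy.spatial.transform import Rotation as Ro
from plant import *
def cam(name):
    s=get_state(); im=read_camera(name); c=calibration(name); K=np.array(c["intrinsics"])
    if name=="wrist":
        T=np.array(c["T_tool_cam"]); Rt=Ro.from_quat(s["tcp_rot"]).as_matrix()
        Rwc=Rt@T[:3,:3]; o=Rt@T[:3,3]+np.array(s["eef_pos"]); R=Rwc.T; t=-R@o
    else: R=np.array(c["R"]); t=np.array(c["t"])
    return im,K,R,t
def proj(K,R,t,X):
    p=(R@np.atleast_2d(X).T).T+t; p=p@K.T; return p[:,:2]/p[:,2:]
def ray(K,R,t,uv,z):
    d=R.T@np.linalg.solve(K,np.array([uv[0],uv[1],1.])); o=-R.T@t
    return o+d*(z-o[2])/d[2]
E
python3 - <<'E'
from h import *
s=get_state();print(s)
for n in("top","side"):
    im,K,R,t=cam(n); cv2.imwrite(f"pics/{n}0.png",im)
    for q in("top_grip","top_face","top_notch","base_face","base_notch","clamp_pivot","clamp_knob"):
        print(n,q,[(np.round(d["at"],3).tolist(),round(d["p"],2)) for d in recognise(n,q)[:2]])
E
```

```text
{'time': 0.0, 'qpos': array([ 1.12201461e+00,  2.87165728e-01,  1.57817836e+00, -1.02631719e-05,
        1.27857609e+00, -1.50002164e-01]), 'dq': array([-9.17332420e-04, -1.94793807e-03, -1.16681522e-03,  7.43427068e-04,
        2.09369932e-03,  8.75727191e-05]), 'joint_efforts': array([-7.38932267e-04, -4.06002867e+01, -2.92613411e+01, -2.08182000e-04,
        5.91886041e-03, -3.87788063e-06]), 'eef_pos': array([0.19837838, 0.64450856, 0.22994639]), 'tcp_rot': array([-0.42040168,  0.56957339,  0.41962679,  0.56812141]), 'contact_force': array([-0.713761  ,  0.10449908,  0.15035565]), 'wrist_torque': array([ 0.05558931,  0.0501697 , -0.02007849]), 'opening': 1.0009785647175207}
top top_grip [([0.536, -0.172, 0.02], 0.84)]
top top_face [([0.54, -0.179, 0.025], 0.7)]
top top_notch [([0.539, -0.173, 0.023], 0.72)]
top base_face [([0.485, 0.158, 0.034], 0.65)]
top base_notch [([0.484, 0.163, 0.03], 0.58)]
top clamp_pivot [([0.483, 0.157, 0.036], 0.79)]
top clamp_knob [([0.43, 0.108, 0.065], 0.53)]
side top_grip [([0.543, -0.194, 0.021], 0.93)]
side top_face [([0.543, -0.196, 0.018], 0.63)]
side top_notch [([0.541, -0.194, 0.018], 0.76)]
side base_face [([0.488, 0.11, 0.031], 0.92)]
side base_notch [([0.485, 0.112, 0.036], 0.61)]
side clamp_pivot [([0.483, 0.107, 0.032], 0.94)]
side clamp_knob [([0.428, 0.089, 0.065], 0.59), ([0.544, -0.192, 0.018], 0.36)]
```

View pics/top0.png

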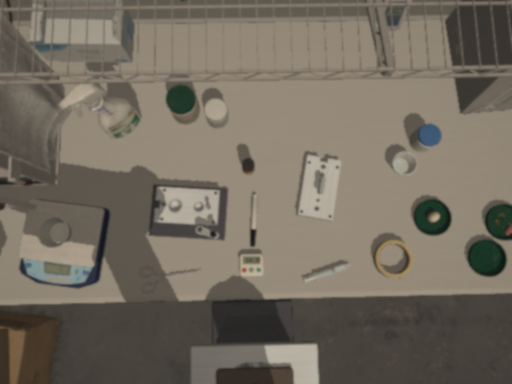

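View pics/side0.png

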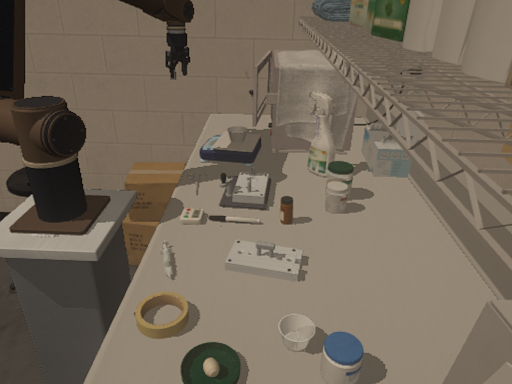

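```bash
python3 - <<'E'
from h import *
s=get_state(); print(Ro.from_quat(s["tcp_rot"]).as_matrix().round(3)); print(np.array(calibration("wrist")["T_tool_cam"]).round(3), calibration("wrist")["intrinsics"])
im=cv2.imread("pics/top0.png")
a=cv2.resize(im[175:245,140:235],None,fx=5,fy=5,interpolation=3);b=cv2.resize(im[145:225,290:345],None,fx=5,fy=5,interpolation=3)
H=max(a.shape[0],b.shape[0]);f=lambda x:cv2.copyMakeBorder(x,0,H-x.shape[0],0,0,0)
cv2.imwrite("pics/crop.png",np.hstack([f(a),f(b)]))
E
```

```text
[[ 0.    -0.956  0.294]
 [ 0.     0.294  0.956]
 [-1.    -0.     0.   ]]
[[-0.    -0.287  0.958 -0.143]
 [ 0.    -0.958 -0.287  0.075]
 [ 1.     0.     0.    -0.   ]
 [ 0.     0.     0.     1.   ]] [[293.28106878   0.         257.87778926]
 [  0.         293.28106878 198.39239278]
 [  0.           0.           1.        ]]
```

View pics/crop.png

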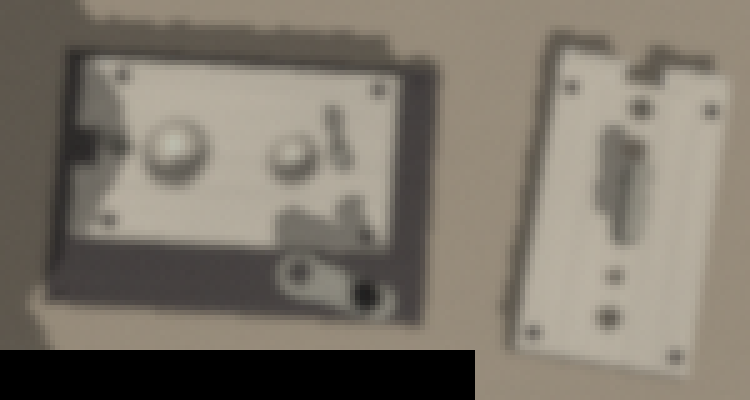

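>>> {"method": "servo_tool", "body": {
  "deltas": [
    [[0.25,-0.43,0.1,0],[0.5,-0.86,0.2,0],[0.75,-1,0.2,0],[1,-1,0.2,0],[1,-1,0.2,0]]
  ]
}}

```text
time: 1.3
eef_pos: [0.3014, 0.5443, 0.2518]
tcp_rot: [-0.419, 0.569, 0.419, 0.57]
contact_force: [-0.2, 0.4, -0.4]
opening: 1.0
```

>>> {"method": "servo_tool", "body": {
  "deltas": [
    [[0.08,-0.2,0,-0.05],[0.16,-0.4,0,-0.1],[0.24,-0.6,0,-0.15],[0.32,-0.8,0,-0.2],[0.4,-1,0,-0.25]]
  ]
}}

```text
time: 1.8
eef_pos: [0.3381, 0.4447, 0.2513]
tcp_rot: [-0.3, 0.64, 0.3, 0.64]
contact_force: [0.1, -0.7, 0.1]
opening: 0.999
```

>>> {"method": "servo_tool", "body": {
  "deltas": [
    [[0.08,-0.2,0,-0.05],[0.16,-0.4,0,-0.1],[0.24,-0.6,0,-0.15],[0.32,-0.8,0,-0.2],[0.4,-1,0,-0.25]]
  ]
}}

```text
time: 2.3
eef_pos: [0.3782, 0.3448, 0.2513]
tcp_rot: [-0.169, 0.687, 0.17, 0.686]
contact_force: [-0.2, -0.9, -0.4]
opening: 1.0
```

>>> {"method": "servo_tool", "body": {
  "deltas": [
    [[0.08,-0.2,0,-0.05],[0.16,-0.4,0,-0.1],[0.24,-0.6,0,-0.15],[0.32,-0.8,0,-0.2],[0.4,-1,0,-0.25]]
  ]
}}

```text
time: 2.8
eef_pos: [0.4184, 0.2449, 0.2514]
tcp_rot: [-0.032, 0.706, 0.032, 0.706]
contact_force: [0.5, 0.6, 0.4]
opening: 1.0
```

>>> {"method": "servo_tool", "body": {
  "deltas": [
    [[0.08,-0.2,0,-0.05],[0.16,-0.4,0,-0.1],[0.24,-0.8,0,-0.1],[0.4,-1,0,-0.1],[0.4,-1,0,-0.1]]
  ]
}}

```text
time: 3.3
eef_pos: [0.4596, 0.1437, 0.2515]
tcp_rot: [0.023, 0.706, -0.023, 0.707]
contact_force: [0.1, 0.0, 0.8]
opening: 1.006
```

```bash
python3 - <<'E'
from h import *
im,K,R,t=cam("wrist"); cv2.imwrite("pics/w1.png",im); np.savez("w1.npz",K=K,R=R,t=t); s=get_state(); print(s["time"],s["eef_pos"],Ro.from_quat(s["tcp_rot"]).as_matrix().round(3))
E
```

```text
3.35 [0.45879812 0.14476736 0.25134109] [[-0.     0.065  0.998]
 [ 0.001  0.998 -0.065]
 [-1.     0.001 -0.   ]]
```

View pics/w1.png

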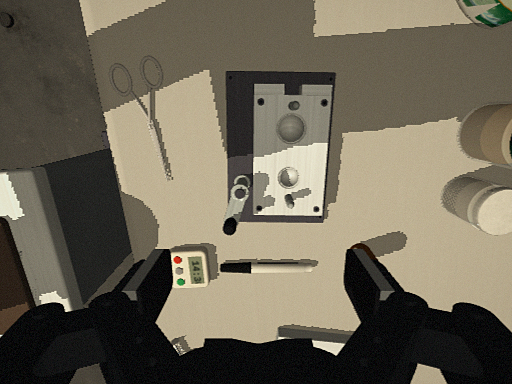

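```bash
python3 - <<'E'
import cv2
im=cv2.imread("pics/w1.png"); cv2.imwrite("pics/w1c.png",cv2.resize(im[64:239,215:345],None,fx=3.4,fy=3.4,interpolation=cv2.INTER_CUBIC))
E
```

```text
(no output)
```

View pics/w1c.png

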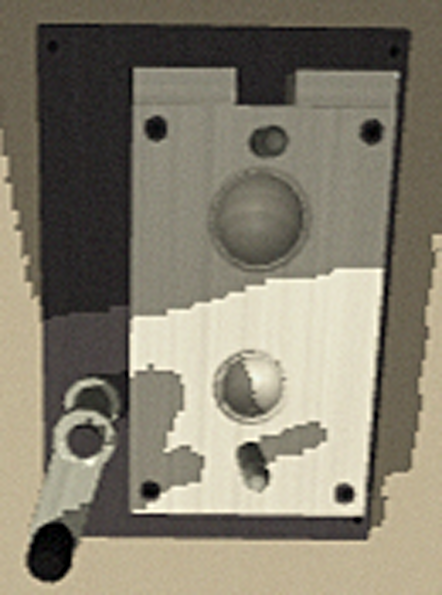

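>>> {"method": "servo_tool", "body": {
  "deltas": [
    [[0.1,-0.2,0,-0.09],[0.2,-0.4,0,-0.18],[0.3,-0.6,0,-0.27],[0.3,-0.8,0,-0.36],[0.3,-1,0,-0.45]]
  ]
}}

```text
time: 3.85
eef_pos: [0.4883, 0.046, 0.2512]
tcp_rot: [0.267, 0.655, -0.267, 0.655]
contact_force: [0.2, -0.4, -0.9]
opening: 0.999
```

>>> {"method": "servo_tool", "body": {
  "deltas": [
    [[0.1,-0.2,0,-0.09],[0.2,-0.4,0,-0.18],[0.3,-0.6,0,-0.27],[0.3,-0.8,0,-0.36],[0.3,-1,0,-0.45]]
  ]
}}

```text
time: 4.35
eef_pos: [0.5187, -0.0539, 0.2512]
tcp_rot: [0.477, 0.522, -0.477, 0.522]
contact_force: [0.2, -0.5, 0.2]
opening: 1.002
```

>>> {"method": "servo_tool", "body": {
  "deltas": [
    [[0,-0.2,0,-0.07],[0,-0.4,0,-0.14],[0,-0.6,0,-0.14],[0,-0.9,0,-0.14],[0,-0.9,0,-0.14]]
  ]
}}

```text
time: 4.85
eef_pos: [0.5188, -0.1457, 0.2513]
tcp_rot: [-0.531, -0.467, 0.531, -0.467]
contact_force: [-0.9, 0.1, -0.1]
opening: 1.0
```

```bash
python3 - <<'E'
from h import *
im,K,R,t=cam("wrist"); cv2.imwrite("pics/w2.png",im); np.savez("w2.npz",K=K,R=R,t=t); s=get_state(); print(s["time"],s["eef_pos"],s["qpos"],Ro.from_quat(s["tcp_rot"]).as_matrix().round(3))
E
```

```text
4.9 [ 0.51875337 -0.14445176  0.25116751] [-4.60381294e-01 -3.13423324e-02  1.89060520e+00  6.89788973e-04
  1.28305772e+00  1.23691831e+00] [[-0.     0.992 -0.126]
 [ 0.001 -0.126 -0.992]
 [-1.    -0.    -0.001]]
```

View pics/w2.png

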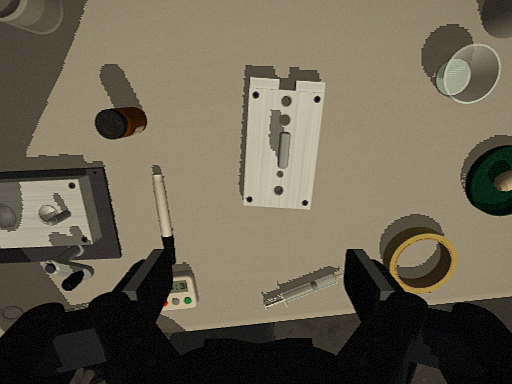

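```bash
cat > fit.py <<'E'
from h import *
from scipy.optimize import least_squares
def fit(c,P,uv,x0,zb=0.):
    def w(p): 
        co,si=np.cos(p[2]),np.sin(p[2]); P2=np.array(P,float)
        return np.c_[p[0]+co*P2[:,0]-si*P2[:,1],p[1]+si*P2[:,0]+co*P2[:,1],P2[:,2]+zb]
    r=least_squares(lambda p:(proj(c["K"],c["R"],c["t"],w(p))-uv).ravel(),x0,loss="soft_l1")
    return r.x,(proj(c["K"],c["R"],c["t"],w(r.x))-uv)
def dark(im,uv,r=5):
    g=cv2.cvtColor(im,6).astype(float); u,v=map(int,uv); w=g[v-r:v+r+1,u-r:u+r+1]
    k=np.clip(np.median(w)-20-w,0,None); yy,xx=np.mgrid[v-r:v+r+1,u-r:u+r+1]; return [(k*xx).sum()/k.sum(),(k*yy).sum()/k.sum()]
E
python3 - <<'E'
from fit import *
c=np.load("w1.npz"); f=lambda a:(np.array(a)+.5)/3.4-.5+[215,64]
uv=f([(133,68),(398,72),(381,515),(133,515),(237,104),(297,104),(276,139),(258,482)])
P=[(-.045,.08,0),(.045,.08,0),(.045,-.08,0),(-.045,-.08,0),(-.01,.068,0),(.01,.068,0),(0,.056,.0355),(0,-.056,.0355)]
p,e=fit(c,P,uv,[.485,.14,0],.034); print("base",p.round(4),e.round(1).tolist())
pv=ray(c["K"],c["R"],c["t"],f((84,436)),.0695); kn=ray(c["K"],c["R"],c["t"],f((48,548)),.0945)
Rb=np.array([[np.cos(p[2]),-np.sin(p[2])],[np.sin(p[2]),np.cos(p[2])]])
pm=p[:2]+Rb@[-.06,-.042]; d=Rb.T@(kn[:2]-pm); print("piv",pm,pv,"knob",kn,"len",np.hypot(*d),"ang",np.arctan2(d[0],-d[1]))
c=np.load("w2.npz"); im=cv2.imread("pics/w2.png")
h=[dark(im,q) for q in((286,101),(285,120),(279,174),(278,190))]; print(np.round(h,1).tolist())
uv=np.array(h+[(251,78),(325,82.5),(311,209),(243.5,205)])
P=[(0,.056,.021),(0,.034,.021),(0,-.034,.021),(0,-.056,.021),(-.045,.08,.021),(.045,.08,.021),(.045,-.08,.021),(-.045,-.08,.021)]
p,e=fit(c,P,uv,[.54,-.18,-1.7]); print("top",p.round(4),e.round(1).tolist())
print("grip px",proj(c["K"],c["R"],c["t"],[[p[0],p[1],.055]]))
E
```

```text
base [ 0.4996  0.1638 -0.0698] [[0.1, -0.2], [0.5, -1.1], [-3.9, -0.2], [0.1, -0.5], [-0.3, 0.4], [-0.7, 0.4], [0.2, 0.5], [1.5, 0.4]]
piv [0.43680305 0.12612235] [0.43576318 0.12875172 0.0695    ] knob [0.42310589 0.09891574 0.0945    ] len 0.03045999872607062 ang -0.39659395139205644
[[287.7, 98.3], [286.0, 115.0], [279.6, 173.6], [278.7, 190.1]]
top [ 0.5417 -0.1802 -1.7639] [[-0.8, 2.1], [-0.8, 4.3], [0.7, -0.2], [0.1, -0.3], [-0.1, -1.6], [1.5, -0.7], [-0.4, 0.1], [0.3, -0.1]]
grip px [[285.0619874  150.65917497]]
```

```bash
python3 - <<'E'
from fit import *
c=np.load("w1.npz"); f=lambda a:(np.array(a)+.5)/3.4-.5+[215,64]; im1=cv2.imread("pics/w1.png")
uv=f([(133,68),(398,72),(366,515),(133,515),(237,104),(297,104),(276,139),(258,482)])
P=[(-.045,.08,0),(.045,.08,0),(.045,-.08,0),(-.045,-.08,0),(-.01,.068,0),(.01,.068,0),(0,.056,.0355),(0,-.056,.0355)]
p,e=fit(c,P,uv,[.485,.14,0],.034); print("base",p.round(4),e.round(1).tolist()); b=p
def draw(im,c,P):
    im=cv2.resize(im,None,fx=3.4,fy=3.4,interpolation=2)
    for q in proj(c["K"],c["R"],c["t"],P): cv2.circle(im,tuple(int(v) for v in (q+.5)*3.4-.5),3,(0,0,255),-1)
    return im
W=lambda p,P,z:np.c_[(Ro.from_euler("z",p[2]).as_matrix()@np.array(P,float).T).T+[p[0],p[1],z]]
A=draw(im1,c,W(p,P+[(-.06,-.042,.0355)],.034))[int(64*3.4):int(239*3.4),int(215*3.4):int(345*3.4)]
c=np.load("w2.npz"); im=cv2.imread("pics/w2.png")
uv=np.array([(286.5,101),(285,120),(279.6,173.6),(278.5,190.1),(250.5,78.5),(325,82.5),(311,209),(243.5,205)])
P=[(0,.056,.021),(0,.034,.021),(0,-.034,.021),(0,-.056,.021),(-.045,.08,.021),(.045,.08,.021),(.045,-.08,.021),(-.045,-.08,.021)]
p,e=fit(c,P,uv,[.54,-.18,-1.7]); print("top",p.round(4),e.round(1).tolist())
s=get_state(); z=Ro.from_quat(s["tcp_rot"]).as_matrix()[:,2]
yaw=np.arctan2(z[1],z[0]); print("move to grip",p[:2]-s["eef_pos"][:2],"spin deg",np.degrees(p[2]-yaw),"place turn",np.degrees(b[2]-p[2]))
B=draw(im,c,W(p,P+[(0,.021,.055),(0,-.021,.055)],0))[230:730,800:1130]
A=cv2.copyMakeBorder(A,0,600-A.shape[0],0,0,0);B=cv2.copyMakeBorder(B,0,600-B.shape[0],0,0,0)
cv2.imwrite("pics/ov.png",np.hstack([A,B]))
E
```

```text
base [ 0.4992  0.1638 -0.0749] [[0.1, -0.4], [0.5, -0.8], [-0.1, -0.1], [-0.5, -0.7], [-0.3, 0.3], [-0.8, 0.5], [0.1, 0.5], [1.0, 0.4]]
top [ 0.541  -0.1796 -1.759 ] [[-0.3, 0.0], [-0.4, -0.2], [0.4, 0.4], [0.2, 0.2], [-0.4, -1.3], [0.8, -0.3], [-0.5, 0.5], [0.2, 0.6]]
move to grip [ 0.0222921  -0.03517988] spin deg -3.5266962244304327 place turn 96.49617059868672
```

View pics/ov.png

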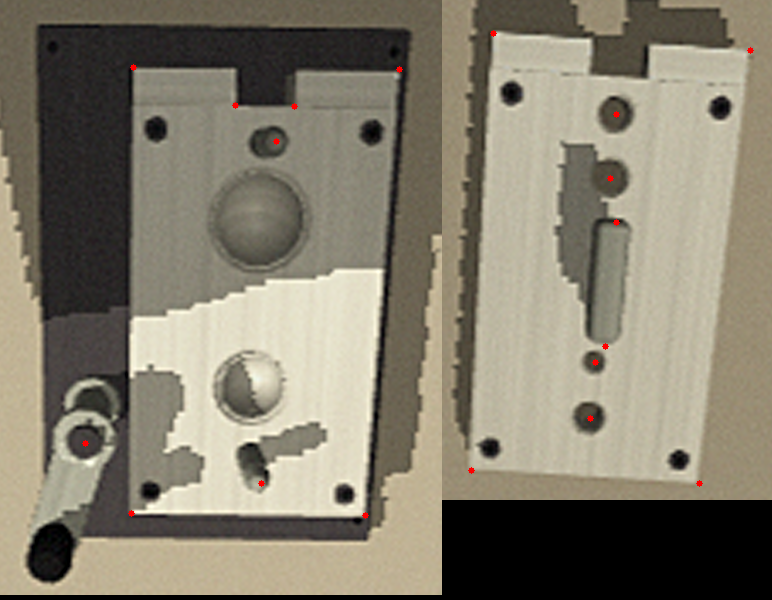

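>>> {"method": "servo_tool", "body": {
  "deltas": [
    [[0.12,-0.2,-0.1,-0.02],[0.223,-0.352,-0.3,-0.039],[0.223,-0.352,-0.6,-0.039],[0.223,-0.352,-0.9,-0.039],[0.223,-0.352,-1,-0.039]]
  ],
  "claw": 0,
  "force": 60
}}

```text
time: 5.4
eef_pos: [0.5392, -0.1771, 0.1474]
tcp_rot: [-0.543, -0.454, 0.545, -0.449]
contact_force: [-0.6, 0.7, -0.2]
opening: 0.502
```

>>> {"method": "servo_tool", "body": {
  "deltas": [
    [[0,0,-0.3,0],[0,0,-0.6,0],[0,0,-0.8,0],[0,0,-0.8,0],[0,0,-0.8,0]]
  ]
}}

```text
time: 5.9
eef_pos: [0.5417, -0.1795, 0.0723]
tcp_rot: [0.544, 0.451, -0.544, 0.452]
contact_force: [-0.5, 0.1, 1.1]
opening: 0.502
```

```bash
python3 - <<'E'
from h import *
s=get_state();z=Ro.from_quat(s["tcp_rot"]).as_matrix()[:,2]
print(s["time"],s["eef_pos"],np.arctan2(z[1],z[0]),s["contact_force"])
im,K,R,t=cam("wrist")
for q in("top_grip",): print([(np.round(d["at"],3).tolist(),round(d["p"],2)) for d in recognise("wrist",q)[:2]])
E
```

```text
5.9 [ 0.5416871  -0.17945272  0.0723124 ] -1.7570047805007905 [-0.45930513  0.13956732  1.09871362]
[([0.56, -0.178, 0.025], 0.84), ([0.45, 0.066, 0.01], 0.37)]
```

>>> {"method": "servo_tool", "body": {
  "deltas": [
    [[0,0,-0.15,0],[0,0,-0.3,0],[0,0,-0.4,0],[0,0,-0.4,0],[0,0,-0.4,0]]
  ]
}}

```text
time: 6.5
eef_pos: [0.5405, -0.1799, 0.0305]
tcp_rot: [-0.544, -0.452, 0.545, -0.451]
contact_force: [0.1, 0.2, 0.1]
opening: 0.499
```

>>> {"method": "servo_tool", "body": {
  "deltas": [
    [[0,0,0,0],[0,0,0,0],[0,0,0,0],[0,0,0,0],[0,0,0,0]]
  ],
  "claw": -1,
  "force": 90
}}

```text
time: 7.0
eef_pos: [0.5416, -0.18, 0.0322]
tcp_rot: [0.545, 0.451, -0.544, 0.451]
contact_force: [-0.3, 3.8, 6.0]
opening: 0.122
```

>>> {"method": "servo_tool", "body": {
  "deltas": [
    [[0,0,0,0],[0,0,0,0],[0,0,0.02,0],[0,0,0.06,0],[0,0,0.1,0]]
  ]
}}

```text
time: 7.5
eef_pos: [0.5393, -0.1796, 0.0397]
tcp_rot: [-0.544, -0.452, 0.545, -0.45]
contact_force: [-0.5, 0.1, -6.0]
opening: 0.115
```

>>> {"method": "servo_tool", "body": {
  "deltas": [
    [[0,0,0.15,0],[0,0,0.4,0],[0,0,0.7,0],[0,0,0.9,0],[0,0,1,0]]
  ]
}}

```text
time: 8.0
eef_pos: [0.5422, -0.1809, 0.1448]
tcp_rot: [0.545, 0.449, -0.544, 0.453]
contact_force: [-0.9, -0.0, -5.1]
opening: 0.115
```

>>> {"method": "servo_tool", "body": {
  "deltas": [
    [[-0.01,0.1,0.05,0.02],[-0.03,0.25,0.05,0.07],[-0.05,0.43,0.05,0.13],[-0.08,0.64,0.05,0.2],[-0.105,0.86,0.05,0.27]]
  ]
}}

```text
time: 8.5
eef_pos: [0.5289, -0.0924, 0.1447]
tcp_rot: [0.436, 0.558, -0.436, 0.555]
contact_force: [0.3, 1.1, -4.9]
opening: 0.118
```

>>> {"method": "servo_tool", "body": {
  "deltas": [
    [[-0.02,0.18,0,0.06],[-0.04,0.36,0,0.12],[-0.06,0.54,0,0.18],[-0.08,0.72,0,0.24],[-0.105,0.9,0,0.3]]
  ]
}}

```text
time: 9.0
eef_pos: [0.5183, -0.0025, 0.1448]
tcp_rot: [0.294, 0.644, -0.294, 0.642]
contact_force: [-1.0, 0.9, -6.4]
opening: 0.121
```

>>> {"method": "servo_tool", "body": {
  "deltas": [
    [[-0.02,0.18,0,0.06],[-0.04,0.36,0,0.12],[-0.06,0.54,0,0.18],[-0.08,0.72,0,0.24],[-0.105,0.9,0,0.3]]
  ]
}}

```text
time: 9.5
eef_pos: [0.5077, 0.0872, 0.1448]
tcp_rot: [0.136, 0.695, -0.136, 0.693]
contact_force: [-0.3, 0.2, -5.7]
opening: 0.123
```

>>> {"method": "servo_tool", "body": {
  "deltas": [
    [[-0.03,0.18,0,0.05],[-0.06,0.36,0,0.1],[-0.08,0.52,0,0.15],[-0.1,0.64,0,0.19],[-0.103,0.7,0,0.202]]
  ]
}}

```text
time: 10.0
eef_pos: [0.4973, 0.1571, 0.1448]
tcp_rot: [0.025, 0.708, -0.025, 0.705]
contact_force: [0.8, -0.2, -5.9]
opening: 0.12
```

>>> {"method": "servo_tool", "body": {
  "deltas": [
    [[0,0.04,0,0],[0,0.074,0,0],[0,0.074,0,0],[0,0.074,0,0],[0,0.074,0,0]]
  ]
}}

```text
time: 10.5
eef_pos: [0.4993, 0.1629, 0.1463]
tcp_rot: [0.026, 0.707, -0.027, 0.707]
contact_force: [0.0, -0.2, -5.3]
opening: 0.12
```

```bash
python3 - <<'E'
from h import *
im,K,R,t=cam("wrist"); cv2.imwrite("pics/w3.png",im); np.savez("w3.npz",K=K,R=R,t=t); s=get_state();z=Ro.from_quat(s["tcp_rot"]).as_matrix()[:,2]
print(s["time"],s["eef_pos"],np.arctan2(z[1],z[0]),s["contact_force"],s["wrist_torque"])
E
```

```text
10.55 [0.49925024 0.16292057 0.1463253 ] -0.07488088733773836 [ 0.31285103  0.18246461 -5.62019432] [-0.05010683  0.02041407  0.01638116]
```

View pics/w3.png

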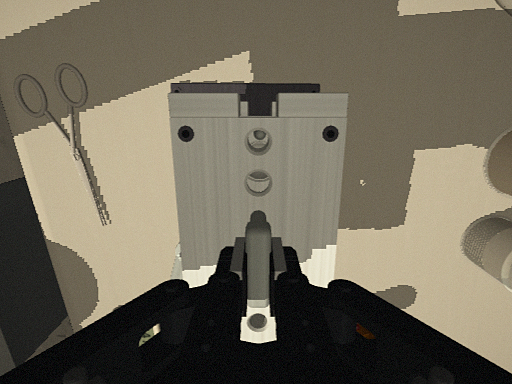

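```bash
python3 - <<'E'
import cv2
im=cv2.imread("pics/w3.png"); cv2.imwrite("pics/w3c.png",cv2.resize(im[80:200,160:360],None,fx=4,fy=4,interpolation=cv2.INTER_CUBIC))
E
```

```text
(no output)
```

View pics/w3c.png

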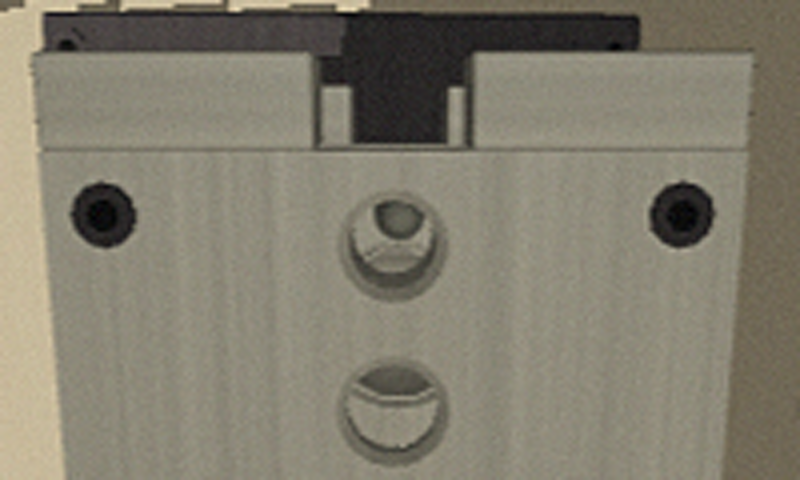

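```bash
python3 - <<'E'
from fit import *
c=np.load("w3.npz"); f=lambda a:(np.array(a)+.5)/4-.5+[160,80]
b=np.array([.4992,.1638,-.0749])
P=np.array([(-.045,.08,.021),(.045,.08,.021),(0,.056,.021),(0,.034,.021),(0,.056,0),(-.01,.068,.021),(.01,.068,.021)])
uv=f([(33,52),(752,52),(393,246),(393,410),(394,236),(314,149),(473,149)])
def W(p,P): return Ro.from_euler("z",p[3]).apply(P)+p[:3]
r=least_squares(lambda p:(proj(c["K"],c["R"],c["t"],W(p,P))-uv).ravel(),[.4992,.163,.115,-.075],loss="soft_l1")
print("block",r.x.round(4),r.fun.reshape(-1,2).round(2).tolist())
Q=np.array([(0,.056,.0355),(-.01,.08,0),(.01,.08,0)]);vq=f([(400,216),(352,86),(447,86)])
print("base resid", (proj(c["K"],c["R"],c["t"],W([b[0],b[1],.034,b[2]],Q))-vq).round(2).tolist())
r2=least_squares(lambda p:(proj(c["K"],c["R"],c["t"],W([p[0],p[1],.034,b[2]],Q))-vq).ravel(),b[:2]);print("base xy now",r2.x.round(4))
E
```

```text
block [ 0.498   0.165   0.1127 -0.0742] [[0.04, -0.09], [0.28, -0.16], [0.02, 0.03], [0.03, -0.06], [-0.2, -1.06], [0.23, 0.52], [-0.45, 0.51]]
base resid [[0.15, 0.21], [-0.11, -0.26], [0.33, -0.25]]
base xy now [0.4991 0.1637]
```

>>> {"method": "servo_tool", "body": {
  "deltas": [
    [[0.01,-0.008,-0.08,0],[0.01,-0.008,-0.16,0],[0.01,-0.008,-0.25,0],[0.01,-0.008,-0.34,0],[0.01,-0.008,-0.34,0]]
  ]
}}

```text
time: 11.05
eef_pos: [0.4985, 0.1623, 0.1099]
tcp_rot: [0.026, 0.708, -0.027, 0.705]
contact_force: [-0.8, -0.4, -6.2]
opening: 0.119
```

>>> {"method": "servo_tool", "body": {
  "deltas": [
    [[0,0,0,0],[0,0,0,0],[0,0,0,0],[0,0,0,0],[0,0,0,0]]
  ]
}}

```text
time: 11.55
eef_pos: [0.5004, 0.1625, 0.1127]
tcp_rot: [0.026, 0.706, -0.026, 0.707]
contact_force: [-1.0, 0.5, -6.3]
opening: 0.119
```

```bash
python3 - <<'E'
from h import *
im,K,R,t=cam("wrist"); cv2.imwrite("pics/w4.png",im); np.savez("w4.npz",K=K,R=R,t=t); s=get_state();z=Ro.from_quat(s["tcp_rot"]).as_matrix()[:,2]
print(s["time"],s["eef_pos"],np.arctan2(z[1],z[0]),s["contact_force"],s["wrist_torque"])
cv2.imwrite("pics/w4c.png",cv2.resize(im[80:200,160:360],None,fx=4,fy=4,interpolation=cv2.INTER_CUBIC))
E
```

```text
11.6 [0.50029263 0.16250692 0.11258164] -0.07416582633607713 [ 0.39727121  0.37628618 -6.3747577 ] [0.01770326 0.02477284 0.01668271]
```

View pics/w4c.png

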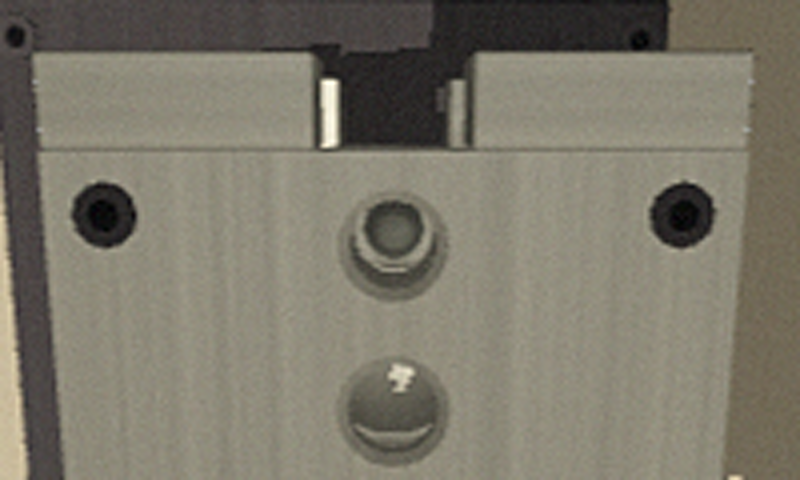

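```bash
python3 - <<'E'
from fit import *
c=np.load("w4.npz"); f=lambda a:(np.array(a)+.5)/4-.5+[160,80]
P=np.array([(-.045,.08,.021),(.045,.08,.021),(0,.056,.021),(0,.034,.021),(-.01,.068,.021),(.01,.068,.021)])
uv=f([(33,52),(752,52),(393,246),(393,410),(314,149),(473,149)])
def W(p,P): return Ro.from_euler("z",p[3]).apply(P)+p[:3]
for zz in (None,.0815):
    g=(lambda p:[p[0],p[1],p[2] if zz is None else zz,p[3]])
    r=least_squares(lambda p:(proj(c["K"],c["R"],c["t"],W(g(p),P))-uv).ravel(),[.4992,.163,.08,-.075],loss="soft_l1")
    print("block",np.round(g(r.x),4),r.fun.reshape(-1,2).round(2).tolist())
    print(" hole",W(g(r.x),np.array([[0,.056,0]])).round(4))
K=[c[k] for k in "KRt"]
print("pin",ray(*K,f((394,226)),.0695).round(4), "hole +y from base fit",W([.4992,.1638,.034,-.0749],np.array([[0,.056,0]])).round(4))
print("base notch ctr px dx: left/right", [ray(*K,f(q),.034).round(4).tolist() for q in((340,79),(447,79))])
E
```

```text
block [ 0.4991  0.1646  0.079  -0.0736] [[0.04, -0.22], [0.19, -0.26], [-0.01, -0.09], [0.0, -0.19], [0.21, 0.4], [-0.48, 0.39]]
 hole [[0.5032 0.2205 0.079 ]]
block [ 0.4991  0.1647  0.0815 -0.074 ] [[-1.42, -0.75], [1.8, -0.7], [0.05, 0.23], [0.04, 0.76], [-0.05, 0.33], [-0.09, 0.34]]
 hole [[0.5032 0.2206 0.0815]]
pin [0.5034 0.2205 0.0695] hole +y from base fit [[0.5034 0.2196 0.034 ]]
base notch ctr px dx: left/right [[0.4954, 0.244, 0.034], [0.5145, 0.2426, 0.034]]
```

>>> {"method": "servo_tool", "body": {
  "deltas": [
    [[0,-0.004,-0.03,0],[0,-0.004,-0.06,0],[0,-0.004,-0.09,0],[0,-0.004,-0.12,0],[0,-0.004,-0.15,0]]
  ]
}}

```text
time: 12.1
eef_pos: [0.5001, 0.1621, 0.0969]
tcp_rot: [0.026, 0.707, -0.026, 0.706]
contact_force: [0.5, 1.3, -6.1]
opening: 0.121
```

>>> {"method": "servo_tool", "body": {
  "deltas": [
    [[0,0,-0.015,0],[0,0,-0.03,0],[0,0,-0.045,0],[0,0,-0.06,0],[0,0,-0.06,0]]
  ]
}}

```text
time: 12.6
eef_pos: [0.5, 0.1621, 0.0911]
tcp_rot: [0.026, 0.707, -0.026, 0.706]
contact_force: [-0.2, -0.5, -6.7]
opening: 0.122
```

>>> {"method": "servo_tool", "body": {
  "deltas": [
    [[0,0,-0.03,0],[0,0,-0.06,0],[0,0,-0.09,0],[0,0,-0.12,0],[0,0,-0.15,0]]
  ]
}}

```text
time: 13.1
eef_pos: [0.5001, 0.1621, 0.076]
tcp_rot: [0.026, 0.707, -0.026, 0.707]
contact_force: [-0.8, 1.1, -5.7]
opening: 0.12
```

>>> {"method": "servo_tool", "body": {
  "deltas": [
    [[0,0,-0.015,0],[0,0,-0.03,0],[0,0,-0.045,0],[0,0,-0.06,0],[0,0,-0.07,0]]
  ]
}}

```text
time: 13.6
eef_pos: [0.5002, 0.1621, 0.0692]
tcp_rot: [0.026, 0.707, -0.026, 0.707]
contact_force: [0.0, 0.2, -6.7]
opening: 0.121
```

>>> {"method": "servo_tool", "body": {
  "deltas": [
    [[0,0,-0.005,0],[0,0,-0.01,0],[0,0,-0.015,0],[0,0,-0.02,0],[0,0,-0.02,0]]
  ]
}}

```text
time: 14.1
eef_pos: [0.5001, 0.1621, 0.0673]
tcp_rot: [0.026, 0.707, -0.026, 0.707]
contact_force: [0.4, -0.5, -5.6]
opening: 0.117
```

>>> {"method": "servo_tool", "body": {
  "deltas": [
    [[0,0,-0.004,0],[0,0,-0.008,0],[0,0,-0.012,0],[0,0,-0.015,0],[0,0,-0.015,0]]
  ]
}}

```text
time: 14.6
eef_pos: [0.5002, 0.1621, 0.0663]
tcp_rot: [0.026, 0.707, -0.026, 0.707]
contact_force: [-2.0, -1.3, -1.5]
opening: 0.122
```

>>> {"method": "servo_tool", "body": {
  "deltas": [
    [[0,0,-0.004,0],[0,0,-0.008,0],[0,0,-0.01,0],[0,0,-0.01,0],[0,0,-0.01,0]]
  ]
}}

```text
time: 15.1
eef_pos: [0.5002, 0.1621, 0.0663]
tcp_rot: [0.026, 0.707, -0.026, 0.706]
contact_force: [-6.1, -1.0, 5.5]
opening: 0.118
```

>>> {"method": "servo_tool", "body": {
  "deltas": [
    [[0,0,0,0],[0,0,0,0],[0,0,0,0],[0,0,0,0],[0,0,0,0]]
  ],
  "claw": 0
}}

```text
time: 15.6
eef_pos: [0.5004, 0.1621, 0.0649]
tcp_rot: [0.026, 0.706, -0.026, 0.707]
contact_force: [0.1, 0.0, -0.2]
opening: 0.495
```

>>> {"method": "servo_tool", "body": {
  "deltas": [
    [[0,0,0.1,0],[0,0,0.3,0],[0,0,0.6,0],[0,0,1,0],[0,0,1,0]]
  ]
}}

```text
time: 16.1
eef_pos: [0.5043, 0.1627, 0.1723]
tcp_rot: [0.027, 0.702, -0.025, 0.711]
contact_force: [0.4, -0.3, 0.2]
opening: 0.5
```

>>> {"method": "servo_tool", "body": {
  "deltas": [
    [[0,-0.1,0.2,0],[0,-0.2,0.4,0],[0,-0.3,0.6,0],[0,-0.3,0.8,0],[0,-0.3,0.8,0]]
  ]
}}

```text
time: 16.6
eef_pos: [0.5019, 0.132, 0.2485]
tcp_rot: [0.027, 0.704, -0.026, 0.709]
contact_force: [0.2, -0.3, 0.7]
opening: 0.499
```

```bash
python3 - <<'E'
from h import *
im,K,R,t=cam("wrist"); cv2.imwrite("pics/w5.png",im); np.savez("w5.npz",K=K,R=R,t=t); s=get_state();z=Ro.from_quat(s["tcp_rot"]).as_matrix()[:,2]
print(s["time"],s["eef_pos"],s["contact_force"])
print(proj(K,R,t,[[.4992,.1638,.055],[.437,.126,.0695]]))
cv2.imwrite("pics/w5c.png",cv2.resize(im[60:260,200:350],None,fx=3,fy=3,interpolation=cv2.INTER_CUBIC))
for q in ("clamp_knob",): print([(np.round(d["at"],3).tolist(),round(d["p"],2)) for d in recognise("wrist",q)[:2]])
E
```

```text
16.65 [0.50096994 0.13207856 0.24639711] [-0.0919561   0.70704462 -0.37252109]
[[253.61714666 148.83320913]
 [201.41092343 188.05090196]]
[([0.426, 0.108, 0.068], 0.71)]
```

View pics/w5c.png

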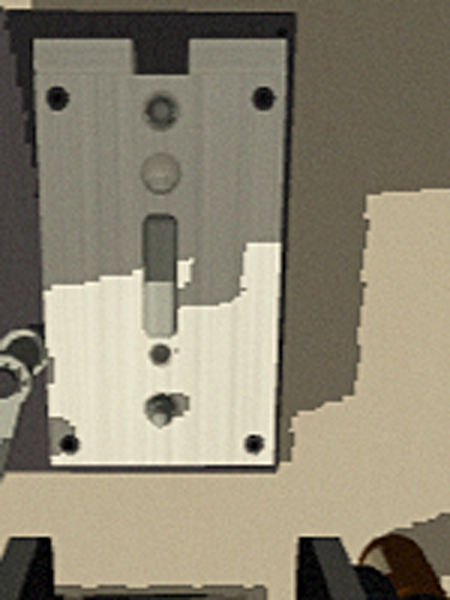

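>>> {"method": "servo_tool", "body": {
  "deltas": [
    [[-0.2,-0.1,0,0],[-0.4,-0.2,0,0],[-0.6,-0.3,-0.1,0],[-0.8,-0.38,-0.3,0],[-0.8,-0.38,-0.6,0]]
  ]
}}

```text
time: 17.2
eef_pos: [0.4187, 0.0939, 0.1839]
tcp_rot: [0.026, 0.706, -0.026, 0.707]
contact_force: [0.6, 1.2, 0.3]
opening: 0.497
```

>>> {"method": "servo_tool", "body": {
  "deltas": [
    [[0,0,-0.1,0],[0,0,-0.2,0],[0,0,-0.3,0],[0,0,-0.4,0],[0,0,-0.4,0]]
  ]
}}

```text
time: 17.7
eef_pos: [0.4196, 0.0942, 0.1435]
tcp_rot: [0.026, 0.708, -0.026, 0.706]
contact_force: [0.3, 0.0, -0.6]
opening: 0.505
```

```bash
python3 - <<'E'
from h import *
im,K,R,t=cam("wrist"); cv2.imwrite("pics/w6.png",im); s=get_state();z=Ro.from_quat(s["tcp_rot"]).as_matrix()[:,2]
print(s["time"],s["eef_pos"],s["contact_force"],np.arctan2(z[1],z[0]))
for q in ("clamp_knob",): print([(np.round(d["at"],3).tolist(),round(d["p"],2)) for d in recognise("wrist",q)[:2]])
im=im.copy()
for z in(.0655,.0945):
  for u in proj(K,R,t,[[.421,.094,z]]): cv2.circle(im,tuple(int(v) for v in u),2,(0,0,255),-1)
cv2.imwrite("pics/w6.png",im)
E
```

```text
17.75 [0.42007012 0.09415447 0.14435507] [ 0.96368371 -0.98668881  1.10598767] -0.07401193547843443
[([0.425, 0.109, 0.069], 0.66)]
```

View pics/w6.png

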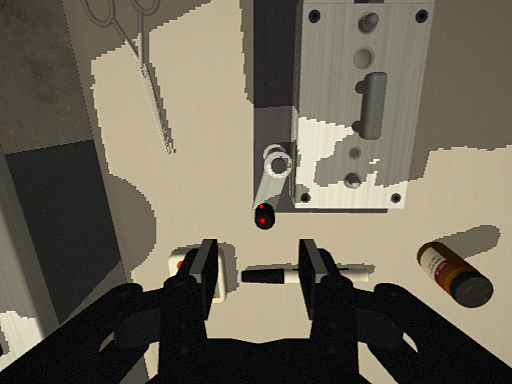

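>>> {"method": "servo_tool", "body": {
  "deltas": [
    [[0.01,0,-0.2,0],[0.01,0,-0.4,0],[0.01,0,-0.6,0],[0.01,0,-0.7,0],[0.01,0,-0.7,0]]
  ]
}}

```text
time: 18.3
eef_pos: [0.4205, 0.0941, 0.074]
tcp_rot: [0.026, 0.707, -0.026, 0.706]
contact_force: [0.0, 0.3, -0.3]
opening: 0.505
```

>>> {"method": "servo_tool", "body": {
  "deltas": [
    [[0,0,0,0],[0,0,0,0],[0,0,0,0],[0,0,0,0],[0,0,0,0]]
  ],
  "claw": -1,
  "force": 30
}}

```text
time: 18.8
eef_pos: [0.4226, 0.0942, 0.0762]
tcp_rot: [0.026, 0.705, -0.026, 0.708]
contact_force: [2.1, 0.9, 4.7]
opening: 0.157
```

```bash
python3 - <<'E'
from h import *
s=get_state(); print(s["time"],s["eef_pos"],s["contact_force"],s["opening"])
piv=np.array([.437,.126]); Rb=Ro.from_euler("z",-.0749).as_matrix()[:2,:2]
d=Rb.T@(s["eef_pos"][:2]-piv); a0=np.arctan2(d[0],-d[1]); print(a0,np.hypot(*d))
for a in np.linspace(a0,1.57,16): print(round(a,2),((Rb@[.036*np.sin(a),-.036*np.cos(a)]+piv-s["eef_pos"][:2])*10).round(3))
E
```

```text
18.8 [0.42257045 0.09416335 0.07617143] [2.14122224 0.90517648 4.66058935] 0.1565880298833573
-0.35064246471028937 0.03495403241084544
-0.35 [-0.004 -0.01 ]
-0.22 [ 0.039 -0.026]
-0.09 [ 0.084 -0.036]
0.03 [ 0.129 -0.041]
0.16 [ 0.175 -0.04 ]
0.29 [ 0.221 -0.033]
0.42 [ 0.265 -0.021]
0.55 [ 0.308 -0.002]
0.67 [0.347 0.021]
0.8 [0.384 0.049]
0.93 [0.416 0.082]
1.06 [0.444 0.119]
1.19 [0.467 0.159]
1.31 [0.485 0.201]
1.44 [0.497 0.246]
1.57 [0.503 0.291]
```

>>> {"method": "servo_tool", "body": {
  "deltas": [
    [[0.04,-0.02,0,0],[0.085,-0.03,0,0],[0.13,-0.035,0,0],[0.175,-0.034,0,0],[0.221,-0.027,0,0]]
  ]
}}

```text
time: 19.3
eef_pos: [0.4413, 0.0899, 0.0757]
tcp_rot: [0.023, 0.709, -0.027, 0.704]
contact_force: [-10.3, -6.8, 12.3]
opening: 0.157
```

>>> {"method": "servo_tool", "body": {
  "deltas": [
    [[0.044,0.012,0,0],[0.087,0.031,0,0],[0.126,0.054,0,0],[0.163,0.082,0,0],[0.195,0.115,0,0]]
  ]
}}

```text
time: 19.8
eef_pos: [0.4612, 0.1013, 0.0753]
tcp_rot: [0.023, 0.709, -0.027, 0.705]
contact_force: [-5.9, -3.4, 9.6]
opening: 0.154
```

>>> {"method": "servo_tool", "body": {
  "deltas": [
    [[0.028,0.037,0,0],[0.051,0.077,0,0],[0.069,0.119,0,0],[0.081,0.164,0,0],[0.086,0.2,0,0]]
  ]
}}

```text
time: 20.3
eef_pos: [0.4717, 0.1207, 0.0753]
tcp_rot: [0.023, 0.707, -0.027, 0.707]
contact_force: [-0.2, -9.8, 3.9]
opening: 0.156
```

```bash
python3 - <<'E'
from h import *
s=get_state(); print(s["time"],s["eef_pos"],s["contact_force"],s["wrist_torque"],s["opening"])
piv=np.array([.437,.126]); Rb=Ro.from_euler("z",-.0749).as_matrix()[:2,:2]
d=Rb.T@(s["eef_pos"][:2]-piv); print(np.arctan2(d[0],-d[1]),np.hypot(*d))
E
```

```text
20.3 [0.47172174 0.12069284 0.07531533] [-0.16852463 -9.84500235  3.93774784] [-1.47761975 -0.06921505  0.22374667] 0.15616826229187666
1.4940218974590134 0.035124994697181416
```

>>> {"method": "servo_tool", "body": {
  "deltas": [
    [[0,0.01,0,0],[0,0.02,0,0],[0,0.02,0,0],[0,0.02,0,0],[0,0.02,0,0]]
  ]
}}

```text
time: 20.8
eef_pos: [0.4722, 0.1227, 0.0753]
tcp_rot: [0.023, 0.706, -0.027, 0.707]
contact_force: [1.8, -7.3, 2.6]
opening: 0.156
```

>>> {"method": "servo_tool", "body": {
  "deltas": [
    [[0,0,0,0],[0,0,0,0],[0,0,0,0],[0,0,0.03,0],[0,0,0.1,0]]
  ],
  "claw": -0.3
}}

```text
time: 21.3
eef_pos: [0.4706, 0.125, 0.0844]
tcp_rot: [0.026, 0.707, -0.026, 0.706]
contact_force: [-0.3, 0.5, -0.0]
opening: 0.353
```

>>> {"method": "servo_tool", "body": {
  "deltas": [
    [[0,0,0.2,0],[0,0,0.5,0],[0,0,0.8,0],[0,0,1,0],[0,0,1,0]]
  ]
}}

```text
time: 21.8
eef_pos: [0.4737, 0.1252, 0.1891]
tcp_rot: [0.026, 0.704, -0.026, 0.71]
contact_force: [0.5, 0.5, -0.1]
opening: 0.35
```

```bash
cat > chk.py <<'E'
from fit import *
im,K,R,t=cam("wrist"); cv2.imwrite("pics/w7.png",im); np.savez("w7.npz",K=K,R=R,t=t); s=get_state()
print(s["time"],s["eef_pos"],s["contact_force"],s["opening"])
print([(np.round(d["at"],3).tolist(),round(d["p"],2)) for d in recognise("wrist","clamp_knob")[:2]])
piv=np.array([.437,.126]); Rb=Ro.from_euler("z",-.0749).as_matrix()[:2,:2]
g=cv2.cvtColor(im,6)
# knob: dark fraction inside the projected knob silhouette for each arm angle
best=[]
for a in np.arange(-.7,1.7,.02):
    c=Rb@[.036*np.sin(a),-.036*np.cos(a)]+piv
    th=np.linspace(0,6.28,24); X=np.array([[c[0]+.0075*np.cos(q),c[1]+.0075*np.sin(q),z] for z in(.068,.0945) for q in th])
    m=np.zeros_like(g); cv2.fillConvexPoly(m,cv2.convexHull(proj(K,R,t,X).astype(np.float32)).astype(int),1)
    if m.sum()>50: best.append(((g[m>0]).mean().round(1),round(a,2)))
print(sorted(best)[:4])
E
python3 chk.py
```

```text
21.85 [0.47239225 0.12504858 0.18670392] [-0.74283253 -0.47995095 -0.3958251 ] 0.348745964902954
[([0.454, 0.122, 0.068], 0.6)]
[(np.float64(51.2), np.float64(1.44)), (np.float64(52.2), np.float64(1.42)), (np.float64(53.3), np.float64(1.46)), (np.float64(53.9), np.float64(1.48))]
```

```bash
python3 - <<'E'
from fit import *
f=lambda a:(np.array(a)+.5)/3-.5+[200,60]
c5,c7=[np.load(n) for n in("w5.npz","w7.npz")]; i5,i7=[cv2.imread("pics/%s.png"%n) for n in("w5","w7")]
for q in [(57,98),(263,98),(254,443),(69,443)]:
    a=dark(i5,f(q).round()); w=ray(c5["K"],c5["R"],c5["t"],a,.055); u=proj(c7["K"],c7["R"],c7["t"],[w])[0]
    if not(8<u[0]<504 and 8<u[1]<376): continue
    b=dark(i7,u.round(),7); v=ray(c7["K"],c7["R"],c7["t"],b,.055); print(w.round(4),v.round(4),((v-w)*1000).round(1))
E
```

```text
[0.4663 0.2271 0.055 ] [0.4664 0.2271 0.055 ] [ 0.1 -0.   0. ]
[0.5404 0.2216 0.055 ] [0.5406 0.2216 0.055 ] [0.2 0.  0. ]
[0.5306 0.0906 0.055 ] [0.5308 0.0906 0.055 ] [ 0.2 -0.1  0. ]
[0.4563 0.0965 0.055 ] [0.4579 0.0971 0.055 ] [1.7 0.7 0. ]
```

```bash
python3 -c "
from plant import *
print(sign_off())"
```

```text
the job is handed in; nothing more can be done
None
```

The egg mould is closed with the clamp arm swung in, and I handed the job in at about 22 s. The hand-in gives no verdict.

**What I did:** I gripped the top half by its handle, lifted it and turned it about 96° so its notch stood over the base notch. I lined up a guide hole and its pin in the wrist picture, then eased the block down. I released it, pinched the clamp knob and swung the arm in, then let go and moved clear.

**What the last checks showed:**
- **Seating:** the block went down the pins without resistance. The faces met at about 5 N, with the gripper height putting the underside level with the base face. The picture after release showed the base fully covered, pins through the guide holes and the notches aligned.
- **Clamp:** the knob's place in the image puts the arm at about 1.44 rad, and the gripper's own path suggests about 1.5 rad. Both are above the 1.3 rad limit.
- **Block still in place:** three of the four screws on the block moved 0.2 mm or less during the clamping.
- **Gripper:** at the end it was clear of everything, with no contact force.

**What disagreed:**
- The fourth screw, next to the clamp arm, read 1.7 mm off. I put that down to the clamp's shadow and did not check it further.
- The recognition network placed the knob about 15–18 mm from my fit. It was off from my fit by about as much before the swing, when the fit matched the picture, so I trusted the fit.

I took no closing measurement of the other things on the bench. I saw no contact with them.

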